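# Free the fragment carrier from the joining jig

### The arm

A 6-joint arm with a two-finger parallel gripper is mounted at the origin on the work surface. World frame = base frame: x ahead of the robot, y to its left, z up, the work surface at z = 0. Lengths are in m, angles in degrees, forces in N, time in s.
With the tool pointing down it reaches from about 0.35 to 0.875 m from the base axis. Payload 4.2 kg.
Tool frame: the origin (TCP) lies at the very end of the fingers, on their centre line; the grasp point (between the pads) lies 19 mm behind it; z points along the fingers, x is the direction in which the jaws open and shut, and the axes are right-handed (so a half turn about z gives the same grasp; the last joint's range is limited). The gripper opens to 87 mm and grips with 3 to 60 N. Pads are 19 mm wide; open, the fingers measure 117 mm over their backs; the gripper's body (75 mm by 190 mm) begins 51 mm behind the grasp point.
Start: joints at [85.176, 22.042, 0.453, 0, -68.411, -14.817], TCP at [0.21, 0.589, 0.202] pointing down, gripper open.
Joint ranges: [-179.83, 179.83], [-69.29, 118.12], [-61.27, 80.66], [-181.25, 117.63], [-171.15, -9.14], [-177.46, 177.46]. Speed limits (degrees/s): [159.86, 159.86, 180, 180, 180, 180].

### API

Orientations are given as a 3x3 rotation matrix whose columns are the frame's x, y, z axes.
In Python, from station import r gives the robot as it stands.
- The arm moves only by the tool move_arm, never from a script. Its argument "series" is a list that holds one entry, the list of rows, each a list of 7 numbers: the shift along the tool's x, y, z in cm, then the turn, a rotation vector about the tool's x, y, z in degrees, then the opening, from -1 (shut) to 1 (fully open). In form: [[[dx, dy, dz, wx, wy, wz, fingers], ...]]. A call has 1 to 12 rows; each row shifts and turns the commanded pose from where the row before left it, along the tool's axes as they then stand; what a row does not reach is not made up. A row lasts 1/8 s, in which the tool goes at most 62.5 mm and 10.7 degrees, less where a joint would pass 70% of its speed; a pose out of reach is approached as far as the arm can. A call is refused whole if a number of a shift passes 6.25 or a number of a turn 10.7, either way. A call with a gripper value outside its range is refused whole. The fingers move at their own pace and stop on an object; the grip force is fixed at half the most. Time passes only in rows, so rows that do not move let the fingers close. It gives the time, the measured TCP pose, the force and the opening at its end, in the units of the state.
- r.sense(): the state, without advancing time (a new reading comes with each control period).
- r.capture(name): name is "scene" or "top"; returns a dict with "color" (480x640x3 uint8, blue, green, red), "fx", "fy", "cx", "cy" (pixels), "rvec" (rotation vector, rad) and "tvec" (3), from world to camera coordinates, as OpenCV has them. Camera axes: x right, y down, z forward; pixel columns grow to the right and rows downward; lengths in m; the calibration is good to about 2 mm. A picture is of the moment at which its call begins. There is no depth.
- r.finish_job(): hands the job in, once; it reports no verdict.
The state is a dict: "time_s": time; "joints": joint angles; "joint_velocities": joint speeds; "effort": joint torques, N m; "tcp_pos": TCP position; "ee_rot": TCP orientation; "wrist_force": force on the tool from outside, world axes, zero at the start; "moment": the same for the moment, N m; "gripper_width": opening from 0.0 (shut) to 1.0 (fully open).
Only numpy, scipy, OpenCV 4.12 (cv2) and the standard library are available. Lean on these libraries where they do the work, as an engineer would, in place of code of your own. Each camera call takes 0.05 s, during which the arm holds its last target.

### The job

The mended terracotta fragment sits on a wooden carrier that is locked in the joining jig by a crank spindle with a left-hand thread. Unscrew the spindle by turning its crank clockwise (seen from above), until the engraved line on its hub meets the engraved line on the fixed plate, where it comes up against a stop, and do not force it there. Then, keeping the carrier on its bed, draw it gently by its post along the rails until it is lightly pressed against the rubber buffer of the front stop, which is to be found by feel, and leave it touching there; let go with the spindle still open, and leave everything else on the table where it is.

Things in the scene. Friction and masses are not known exactly. Their poses are not given: they have to be found in the camera images.
- axis (a point): Point on the spindle's vertical axis at the top of the jig's fixed round plate (aluminium, 76 mm across, top 88 mm above the table). Its axes are the jig's: z up, -y the way the carrier is drawn out, +x the side of the fixed engraved line.
- jig: The jig, fixed to the table; origin under the spindle axis, at table height. Aluminium bed 180 x 460 x 12 mm, from 150 mm on the +y to 310 mm on the -y side of the axis; two rails along y, tops 22 mm above the table, 113 mm apart inside; a grey bridge over the carrier's rear, 178 mm along x, 50 mm along y, top 66 mm above the table, carrying spindle and plate.
- index_mark (a point): Middle of the fixed engraved dark line (11 mm long, radial) on the fixed round plate, 32 mm from the axis on its +x side. Axes as those of axis.
- hub_mark (a point): Outer end of the engraved dark line on top of the spindle's round hub (steel disc 52 mm across, just above the fixed plate), 25.5 mm from the axis; it turns with the spindle and lies 90 degrees clockwise (from above) of the crank arm. Where it meets the fixed line, the arm points to the jig's +y and the spindle is at its end stop. Met means within about 4 degrees.
- crank: Steel spindle with crank; origin on its axis. Left-hand thread: clockwise (from above) unscrews, lifting it 3.2 mm per rad. 2.7 to 3.2 rad are to turn, from about the jig's -y past -x to +y; about 5 N at the peg, hard stops at both ends, stays where left. Its 10 mm pin stands 4 to 6 mm deep in the carrier's hole, 5 mm clear when the lines meet. Over 22 N of push is forcing.
- spindle (a point): Point on the spindle's own axis, at the underside of its hub (at the height of axis when screwed down). The spindle's bearing is rubber-bushed: a net push or pull on the crank, in any level direction, also at the end stop, shifts this point off axis by 1 mm per 12 N (a pinch of the peg alone shifts nothing). A shift of 2 mm means that the crank is forced.
- peg (a point): Centre (half-way up) of the crank's peg: plain black upright cylinder, 14 mm in diameter, 40 mm high, 60 mm from the axis, on the crank arm (16 mm wide, its top 20 mm below this point). About 126 mm above the table at the start; it turns and rises with the spindle. The peg does not spin on the arm.
- carrier: Loose wooden board, 110 (x) x 200 (y) x 12 mm, 0.5 to 1 kg with the fragment bedded on it (26 mm over the board). Lies on the bed between the rails, 1.5 mm play a side; slides with 2 to 8 N. Origin: underside, centre of the 16 mm square pin hole, under the spindle at the start. Axes as the jig's.
- post (a point): Centre (half-way up) of the carrier's grip post: upright square wooden post, 16 x 16 mm, 38 mm high, sides along the jig's axes; this point is 43 mm above the table, 150 mm from the pin hole on the -y side, 20 mm behind the carrier's front edge.
- carrier_front (a point): Middle of the carrier's front edge face (-y side), 6 mm above the carrier's underside.
- stop: Front stop: dark steel bar 112 x 18 x 14 mm across the bed between the rails, fixed, top 26 mm above the table, and in front of it, on two rods, a black rubber buffer 90 mm wide (top 24 mm above the table; gives 1 mm per 5 N). The rods are set differently each time: the buffer's face stands 12 to 32 mm from the bar's face and is found by feel. Over 22 N on it is too hard.
- bar_face (a point): Middle of the steel bar's face that looks to the carrier (+y side), 18 mm above the table, axes as the jig's; 77 to 107 mm in front of the carrier's front edge at the start. The buffer, which is what the carrier must touch, stands 12 to 32 mm nearer to the carrier. Home means pressed on the buffer with 2 to 22 N, then left touching it.
- cork_ring: Bystander: cork ring, 62 mm across, 14 mm high, on the jig's bed behind the bridge. Origin: centre of the underside.
- sherd_a: Bystander: flat five-sided terracotta sherd, 60 mm across, 15 mm high, beside the jig. Origin: underside.
- sherd_b: Bystander: stepped terracotta sherd, 55 x 34 x 27 mm, on the jig's bed behind the bridge. Origin: underside.
- brush: Bystander: brush lying along the jig's far side. Origin: underside.
- jar: Bystander: small jar, 48 mm across, 55 mm high. Origin: underside.
- weight: Bystander: brass weight, 44 mm across, 53 mm high. Origin: underside.
- spatula: Bystander: spatula lying on the table. Origin: underside.

How it is judged (in metres and radians):
On the way, in this order (a step that is already met when the one before it is completed fails the run):
1. the spindle is unscrewed until the two engraved lines meet, the carrier still in its place (y of hub_mark in the frame of index_mark between -0.002 and 0.002 m and x of hub_mark in the frame of index_mark above -0.015 m and distance of carrier from where it was at the start of the episode below 0.008 m), for 0.2 s.
2. the carrier is drawn out and pressed home against the front stop (2 to 22 N) (y of carrier_front in the frame of bar_face below 0.036 m and contact force between carrier and stop above 2 N), for 0.1 s.
At the end, for the whole second after the job is handed in: The line on the hub meets the line on the fixed plate (within 2 mm sideways, about 4 degrees), the carrier lies flat on its bed at rest, its front edge still touching the front stop's rubber buffer (y of hub_mark in the frame of index_mark between -0.002 and 0.002 m and x of hub_mark in the frame of index_mark above -0.015 m and y of carrier_front in the frame of bar_face below 0.036 m and contact force between carrier and stop above 0.2 N and height (world z) of carrier below 0.0145 m and angle between carrier's own z axis and vertical below 0.03 rad and linear speed of carrier below 0.01 m/s).
It fails at once if the crank is forced: the spindle is pushed 2 mm sideways off its axis (about 24 N of net push or pull on the crank) (horizontal distance between spindle and axis above 0.002 m).
It fails at once if the carrier is dragged against the locking pin with more than 12 N (contact force between crank and carrier above 12 N).
It fails at once if the carrier is driven against the stop with more than 22 N (contact force between carrier and stop above 22 N).
It fails at once if the carrier is lifted off its bed (height (world z) of carrier above 0.022 m or angle between carrier's own z axis and vertical above 0.15 rad).
It fails at once if a bystander is disturbed (moved more than 30 mm) (distance of any of cork_ring, sherd_a, sherd_b, brush, jar, weight, spatula from where it was at the start of the episode above 0.03 m).
It also fails if it takes over 64 s, if anything falls off the work surface, if the arm or the gripper's body presses on something with over 40 N, if the wrist force passes 120 N, or if a joint passes its speed limit or range.

## Working session

There is one attempt and no reset: what is moved stays moved. The work goes in short steps, Python scripts to look and compute and a tool call to move; the robot and the scene stay as the last step left them, time stands still between calls to the robot, and variables do not carry over. Pictures are saved under pics/ and viewed, and the job is handed in when it is done.

Besides the shell and the picture viewer there is one more tool, called after "Request:" by a JSON object that holds its "name" and its "arguments", one argument or row to a line. move_arm: Moves the arm, as the interface text tells. Its arguments: {"type":"object","properties":{"series":{"type":"array","items":{"type":"array","items":{"type":"array","items":{"type":"number"}}}}},"required":["series"]}

```bash
mkdir -p pics; ls; python3 - <<'E'
from station import r
import cv2
s=r.sense()
for k,v in s.items(): print(k,v)
for n in ("scene","top"):
    c=r.capture(n); cv2.imwrite(f"pics/{n}0.png",c["color"]); print(n,c["fx"],c["fy"],c["cx"],c["cy"],c["rvec"],c["tvec"])
E
```

```text
pics
time_s 0.0
joints [ 8.51734517e+01  2.20918162e+01  3.77458488e-01 -2.80995227e-02
 -6.84106524e+01 -1.48175711e+01]
joint_velocities [-0.01207029  0.04863084 -0.03485849 -0.03577387 -0.02155863  0.05446335]
effort [-3.48071053e-04 -3.90656984e+01  1.87403280e+01  4.21979517e+00
  1.10317388e-02 -1.98970829e-04]
tcp_pos [0.20986973 0.58800751 0.20083499]
ee_rot [[-3.36346587e-01 -9.41738056e-01 -6.37981150e-04]
 [-9.41735642e-01  3.36347171e-01 -2.13568718e-03]
 [ 2.22584105e-03 -1.17521505e-04 -9.99997516e-01]]
wrist_force [0.17074035 0.51793713 0.66246826]
moment [ 0.05905002 -0.02262911  0.02687608]
gripper_width 1.0000170201937275
scene 445.50022796412986 445.50022796412986 312.97536596461 234.99773766725278 [ 2.10641328  0.79555462 -0.39777169] [-0.45295674 -0.14515284  1.51274718]
top 569.670670597203 569.670670597203 307.2186084103355 251.1246527409573 [ 2.1851093  -2.15083317  0.14347208] [0.0015273  0.62520167 1.22441611]
```

View pics/scene0.png

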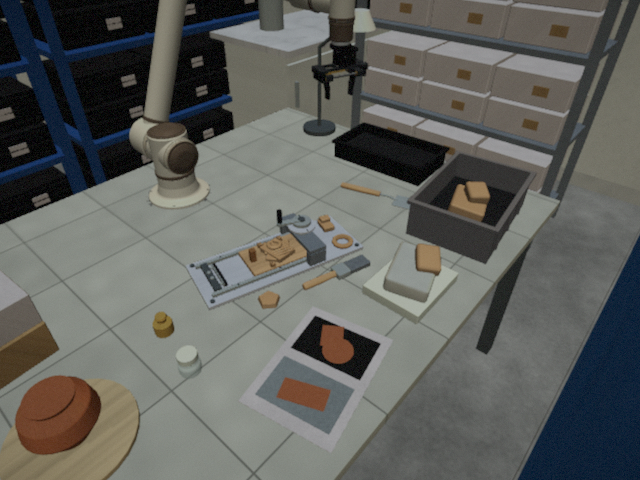

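View pics/top0.png

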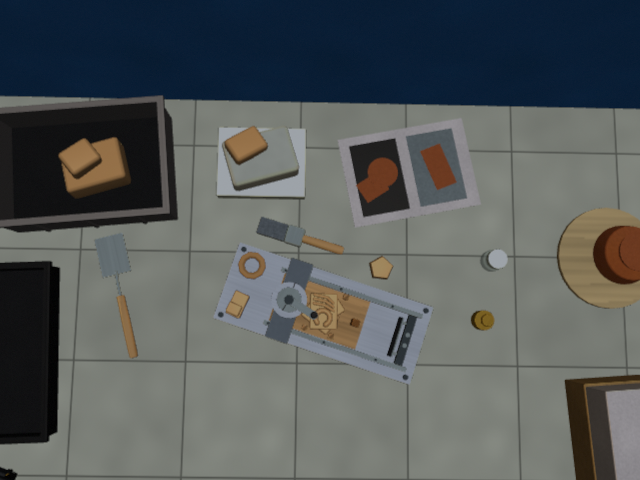

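```bash
python3 - <<'E'
import cv2,numpy as np
t=cv2.imread("pics/top0.png"); s=cv2.imread("pics/scene0.png")
a=t[235:390,205:440]; cv2.imwrite("pics/tz.png",cv2.resize(cv2.convertScaleAbs(a,alpha=1.4),None,fx=3.4,fy=3.4,interpolation=cv2.INTER_CUBIC))
a=s[195:310,180:380]; cv2.imwrite("pics/sz.png",cv2.resize(cv2.convertScaleAbs(a,alpha=1.4),None,fx=4,fy=4,interpolation=cv2.INTER_CUBIC))
E
```

```text
(no output)
```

View pics/tz.png

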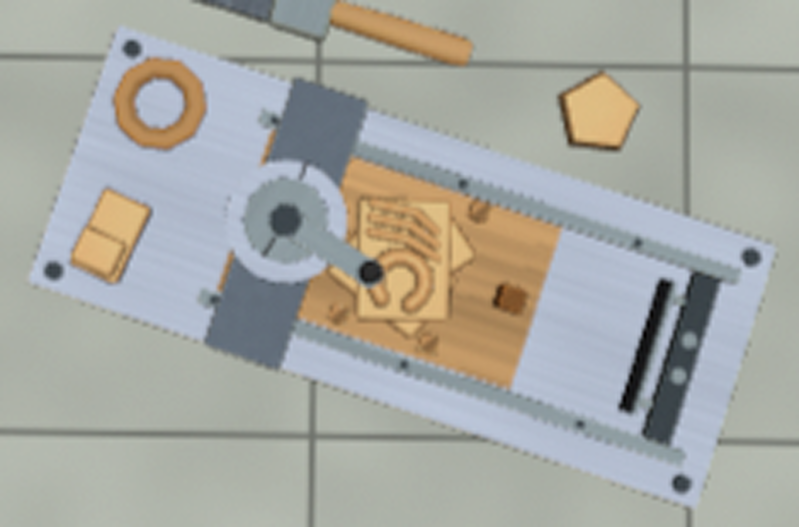

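View pics/sz.png

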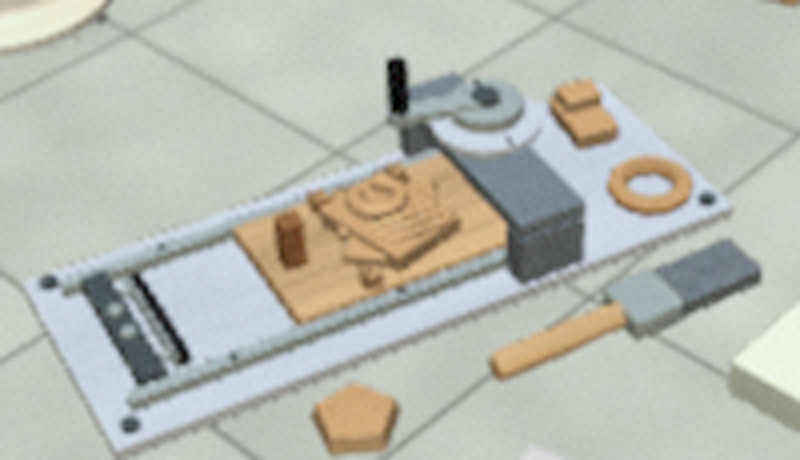

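```bash
cat > h.py <<'E'
import numpy as np,cv2
from scipy.optimize import least_squares
from station import r
C={n:{k:v for k,v in r.capture(n).items() if k!="color"} for n in()} 
K={"top":(569.670670597203,307.2186084103355,251.1246527409573,[2.1851093,-2.15083317,0.14347208],[0.0015273,0.62520167,1.22441611]),
"scene":(445.50022796412986,312.97536596461,234.99773766725278,[2.10641328,0.79555462,-0.39777169],[-0.45295674,-0.14515284,1.51274718])}
def proj(n,P):
    f,cx,cy,rv,tv=K[n]
    return cv2.projectPoints(np.atleast_2d(P).astype(float),np.array(rv),np.array(tv),np.array([[f,0,cx],[0,f,cy],[0,0,1]]),None)[0][:,0]
def tri(pt,ps,x0=(0.4,0.3,0.1)):
    f=lambda P:np.r_[proj("top",P)[0]-pt,proj("scene",P)[0]-ps]
    o=least_squares(f,x0); return o.x,o.fun
T=lambda u,v:np.array([205+(u+.5)/3.4-.5,235+(v+.5)/3.4-.5])
S=lambda u,v:np.array([180+(u+.5)/4-.5,195+(v+.5)/4-.5])
def onz(n,p,z):
    return least_squares(lambda q:proj(n,[q[0],q[1],z])[0]-p,(0.4,0.3)).x
def jig2w(j,P):
    P=np.atleast_2d(P);c,s=np.cos(j[2]),np.sin(j[2])
    return np.c_[j[0]+c*P[:,0]-s*P[:,1],j[1]+s*P[:,0]+c*P[:,1],P[:,2]]
E
python3 - <<'E'
from h import *
cor=np.array([[.09,.15,.012],[-.09,.15,.012],[-.09,-.31,.012],[.09,-.31,.012]])
pt=np.array([T(120,27),T(30,285),T(697,505),T(776,245)])
ps=np.array([S(732,212),S(605,85),S(25,285),S(120,453)])
w=[onz("top",p,.012) for p in pt];print(np.round(w,4))
w2=[onz("scene",p,.012) for p in ps];print(np.round(w2,4))
y=w[0]-w[3]; a0=np.arctan2(y[1],y[0])-np.pi/2
for use in("t","s","ts"):
    f=lambda j:np.r_[(proj("top",jig2w(j,cor))-pt).ravel()*("t" in use),(proj("scene",jig2w(j,cor))-ps).ravel()*("s" in use)]
    o=least_squares(f,(*np.mean(w,0),a0)); print(use,o.x,np.degrees(o.x[2]),np.round(o.fun,1))
j=o.x
np.save("j.npy",j)
def w2j(p): c,s=np.cos(j[2]),np.sin(j[2]); d=p[:2]-j[:2]; return np.r_[c*d[0]+s*d[1],-s*d[0]+c*d[1],p[2]]
for nm,a,b in [("peg top",T(371,271),S(397,62)),("hub screw top",T(285,219),S(487,93)),("post top",T(513,295),S(292,215)),
  ("front edge +x",T(561,228),S(302,323)),("front edge -x",T(511,388),S(235,238)),("mark",T(303,171),S(511,141)),("bar +x",T(691,274),S(158,378)),("bar top face -x end",T(646,436),S(88,278))]:
    P,e=tri(a,b); print(nm,np.round(P,4),"jig",np.round(w2j(P),4),np.round(e,1))
E
```

```text
[[ 0.6449  0.1632]
 [ 0.474   0.217 ]
 [ 0.3388 -0.219 ]
 [ 0.5074 -0.2722]]
[[ 0.6534  0.1555]
 [ 0.4866  0.217 ]
 [ 0.344  -0.2194]
 [ 0.5142 -0.2732]]
t [ 0.51524196  0.04859827 -0.30337593] -17.382160418234896 [-0.7 -0.5 -0.7 -0.1  0.6  1.   0.9 -0.5 -0.  -0.  -0.  -0.  -0.  -0.
 -0.  -0. ]
s [ 0.52355392  0.04725481 -0.31293712] -17.92997650579439 [ 0.  -0.  -0.  -0.   0.  -0.   0.  -0.   2.  -0.8 -0.5 -0.4 -0.5 -0.1
 -0.8  0.4]
ts [ 0.51757507  0.04884799 -0.30578321] -17.520087655329714 [-0.7 -1.6 -0.9 -1.3  0.3  0.2  0.7 -1.2  0.6 -2.3 -2.  -1.5 -1.3 -0.8
 -1.3 -0.7]
peg top [ 0.4859 -0.0016  0.1444] jig [-0.0151 -0.0577  0.1444] [-0.2 -0.2 -0.4  0. ]
hub screw top [0.5169 0.0502 0.1065] jig [-0.001   0.0011  0.1065] [-0.2 -0.3 -0.5  0. ]
post top [ 0.4731 -0.0928  0.0642] jig [ 0.0003 -0.1485  0.0642] [-0.4 -0.4 -0.7  0. ]
front edge +x [ 0.5168 -0.1286  0.0196] jig [ 0.0527 -0.1695  0.0196] [-0.3 -0.3 -0.5  0. ]
front edge -x [ 0.4129 -0.0968  0.014 ] jig [-0.056  -0.1704  0.014 ] [-0.4 -0.4 -0.7 -0. ]
mark [0.5475 0.04   0.0868] jig [0.0312 0.0006 0.0868] [-0.3 -0.3 -0.5  0. ]
bar +x [ 0.4861 -0.2171  0.0153] jig [ 0.05   -0.2631  0.0153] [0.8 0.7 1.2 0. ]
bar top face -x end [ 0.3807 -0.1877  0.0183] jig [-0.0593 -0.2668  0.0183] [1.3 1.  2.  0.1]
```

Request:
{"name": "move_arm", "arguments": {
  "series": [
    [[3.85,-3.82,0,0,0,0,-0.4],[3.85,-3.82,0,0,0,0,-0.4],[3.85,-3.82,0,0,0,0,-0.4],[3.85,-3.82,0,0,0,0,-0.4],[3.85,-3.82,0,0,0,0,-0.4],[3.85,-3.82,0,0,0,0,-0.4],[3.85,-3.82,0,0,0,0,-0.4],[3.85,-3.82,0,0,0,0,-0.4],[3.85,-3.82,0,0,0,0,-0.4],[3.85,-3.82,0,0,0,0,-0.4],[3.85,-3.82,0,0,0,0,-0.4],[3.85,-3.82,0,0,0,0,-0.4]]
  ]
}}

```text
time_s: 1.6
tcp_pos: [0.4868, -0.0023, 0.2018]
ee_rot: [[-0.336, -0.942, -0.0], [-0.942, 0.336, 0.0], [-0.0, 0.0, -1.0]]
wrist_force: [1.3, 0.5, 0.4]
gripper_width: 0.297
```

Request:
{"name": "move_arm", "arguments": {
  "series": [
    [[0,0,0,0,0,-9.7,-0.4],[0,0,0,0,0,-9.7,-0.4],[0,0,0,0,0,-9.7,-0.4],[0,0,0,0,0,-9.7,-0.4],[0,0,0,0,0,-9.7,-0.4],[0,0,0,0,0,-9.7,-0.4],[0,0,0,0,0,-9.7,-0.4],[0,0,0,0,0,-9.7,-0.4],[0,0,0,0,0,0,-0.4],[0,0,0,0,0,0,-0.4]]
  ]
}}

```text
time_s: 2.85
tcp_pos: [0.4863, -0.0006, 0.2018]
ee_rot: [[0.846, -0.533, -0.0], [-0.533, -0.846, -0.0], [-0.0, 0.0, -1.0]]
wrist_force: [-0.0, 0.3, 0.1]
gripper_width: 0.299
```

```bash
cat >look.py <<'E'
import sys
from h import *
def look(tag,tb=(235,390,205,440),sb=(195,310,180,380)):
    for n,b,f in(("top",tb,3.4),("scene",sb,4)):
        c=r.capture(n)["color"]; cv2.imwrite(f"pics/{tag}_{n}_full.png",c)
        cv2.imwrite(f"pics/{tag}_{n}.png",cv2.resize(cv2.convertScaleAbs(c[b[0]:b[1],b[2]:b[3]],alpha=1.4),None,fx=f,fy=f,interpolation=cv2.INTER_CUBIC))
    s=r.sense(); print(s["time_s"],np.round(s["tcp_pos"],4),np.round(s["ee_rot"],3).tolist(),np.round(s["wrist_force"],1),s["gripper_width"],np.round(s["joints"],1))
if __name__=="__main__": look(sys.argv[1])
E
python3 - <<'E'
from look import *
look("a",sb=(150,290,180,380))
E
```

```text
2.95 [ 0.4864 -0.0006  0.2019] [[0.847, -0.532, -0.0], [-0.532, -0.847, -0.0], [-0.0, 0.0, -1.0]] [ 0.2 -0.4 -0. ] 0.2999797745420894 [ 19.1   8.5 -18.4  -0.  -63.2 128.8]
```

View pics/a_top.png

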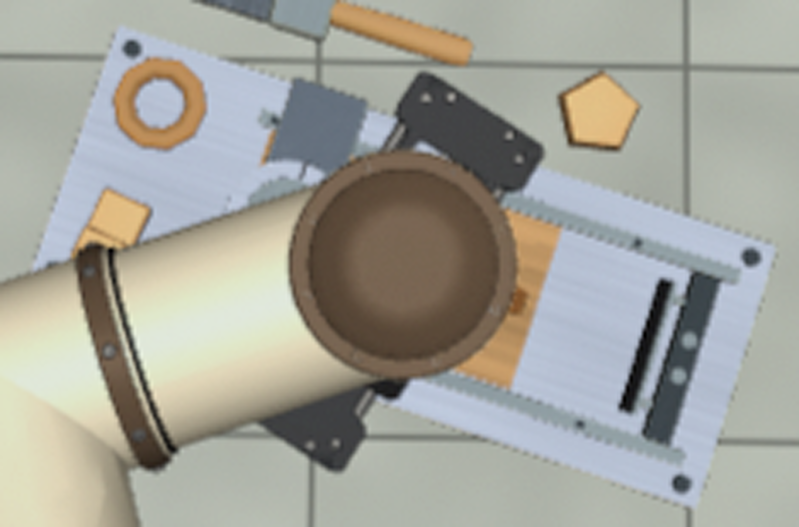

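View pics/a_scene.png

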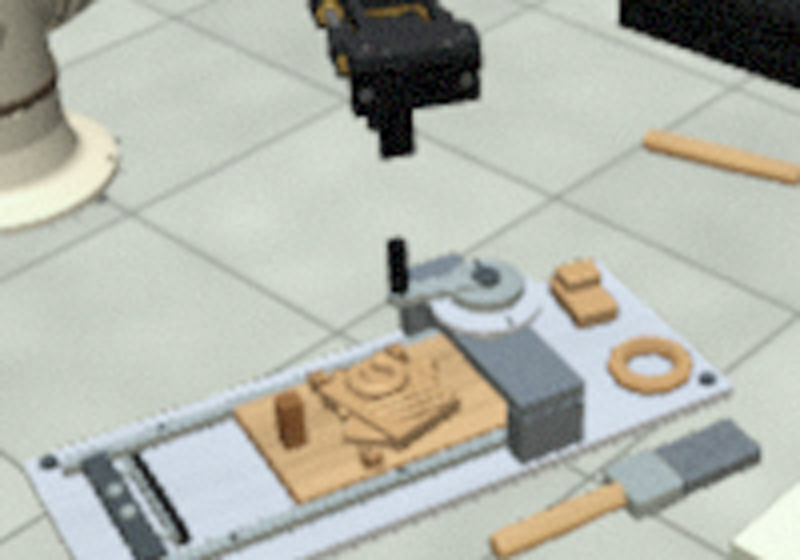

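Request:
{"name": "move_arm", "arguments": {
  "series": [
    [[0,0,2,0,0,0,-0.4],[0,0,2,0,0,0,-0.4],[0,0,1,0,0,0,-0.4],[0,0,1,0,0,0,-0.4],[0,0,1,0,0,0,-0.4],[0,0,1,0,0,0,-0.4],[0,0,0.5,0,0,0,-0.4],[0,0,0,0,0,0,-0.4]]
  ]
}}

```text
time_s: 3.95
tcp_pos: [0.4864, -0.0006, 0.1166]
ee_rot: [[0.848, -0.53, -0.001], [-0.53, -0.848, -0.0], [-0.0, 0.001, -1.0]]
wrist_force: [1.2, 0.2, 1.7]
gripper_width: 0.3
```

```bash
python3 - <<'E'
from look import *
look("b",sb=(195,310,180,380))
E
```

```text
4.05 [ 0.4868 -0.0005  0.1172] [[0.848, -0.53, 0.001], [-0.53, -0.848, 0.0], [0.001, -0.0, -1.0]] [ 1.  -1.4  0.5] 0.299836653742703 [ 19.1  13.5 -25.5   0.  -50.9 128.9]
```

View pics/b_scene.png

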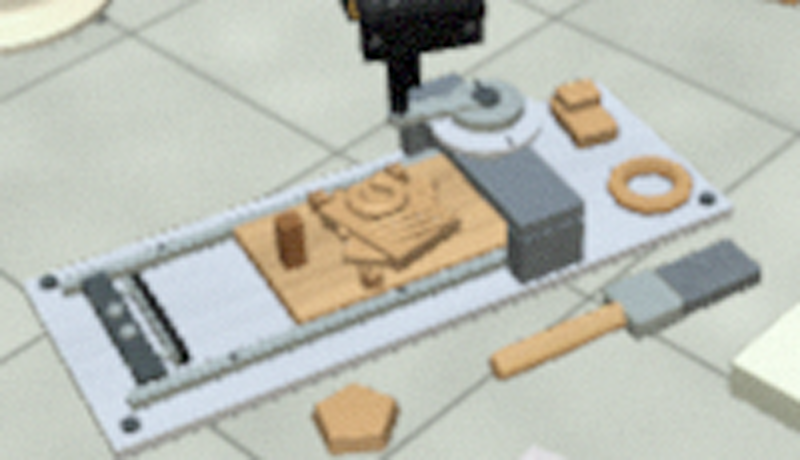

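Request:
{"name": "move_arm", "arguments": {
  "series": [
    [[-0.28,-0.01,-0.01,0,0,2.75,-0.4],[-0.28,-0.01,-0.02,0,0,2.75,-0.4],[-0.28,-0.01,-0.02,0,0,2.75,-0.4],[-0.28,-0.01,-0.02,0,0,2.75,-0.4],[-0.28,-0.01,-0.02,0,0,2.75,-0.4]]
  ]
}}

```text
time_s: 4.68
tcp_pos: [0.477, 0.0079, 0.1183]
ee_rot: [[0.696, -0.718, 0.003], [-0.718, -0.696, -0.001], [0.002, -0.002, -1.0]]
wrist_force: [3.9, -4.5, -2.9]
gripper_width: 0.3
```

```bash
python3 look.py c
```

```text
4.775 [0.4767 0.008  0.1183] [[0.698, -0.717, 0.002], [-0.717, -0.698, -0.0], [0.002, -0.001, -1.0]] [ 3.8 -3.  -2.3] 0.30372447733485314 [ 2.060e+01  1.240e+01 -2.680e+01  1.000e-01 -5.060e+01  1.136e+02]
```

View pics/c_scene.png

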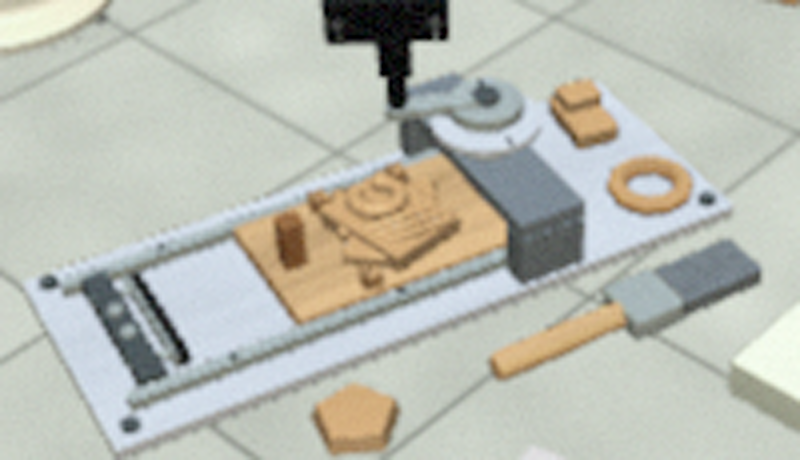

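Request:
{"name": "move_arm", "arguments": {
  "series": [
    [[-0.56,-0.02,-0.03,0,0,5.5,-0.4],[-0.56,-0.02,-0.03,0,0,5.5,-0.4],[-0.56,-0.02,-0.03,0,0,5.5,-0.4],[-0.56,-0.02,-0.03,0,0,5.5,-0.4],[-0.56,-0.02,-0.03,0,0,5.5,-0.4],[-0.56,-0.02,-0.03,0,0,5.5,-0.4]]
  ]
}}

```text
time_s: 5.52
tcp_pos: [0.46, 0.0367, 0.12]
ee_rot: [[0.192, -0.981, 0.0], [-0.981, -0.192, -0.002], [0.002, 0.0, -1.0]]
wrist_force: [2.4, -4.7, -1.1]
gripper_width: 0.3
```

```bash
python3 look.py d
```

```text
5.625 [0.4598 0.0371 0.1199] [[0.196, -0.981, -0.0], [-0.981, -0.196, -0.001], [0.001, 0.0, -1.0]] [ 1.3 -2.5 -0.3] 0.300203358212234 [ 24.9  10.9 -28.6   0.1 -50.5  76.3]
```

View pics/d_scene.png

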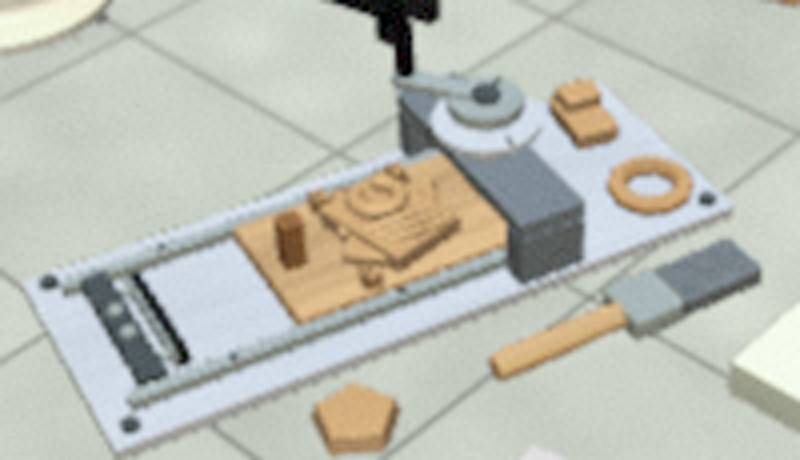

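Request:
{"name": "move_arm", "arguments": {
  "series": [
    [[-0.56,-0.02,-0.03,0,0,5.5,-0.4],[-0.56,-0.02,-0.03,0,0,5.5,-0.4],[-0.56,-0.02,-0.03,0,0,5.5,-0.4],[-0.56,-0.02,-0.03,0,0,5.5,-0.4],[-0.56,-0.02,-0.03,0,0,5.5,-0.4],[-0.56,-0.02,-0.03,0,0,5.5,-0.4],[-0.56,-0.02,-0.03,0,0,5.5,-0.4],[-0.56,-0.02,-0.03,0,0,5.5,-0.4],[-0.56,-0.02,-0.03,0,0,5.5,-0.4]]
  ]
}}

```text
time_s: 6.75
tcp_pos: [0.4687, 0.0834, 0.1223]
ee_rot: [[-0.621, -0.784, -0.005], [-0.784, 0.621, -0.003], [0.006, 0.002, -1.0]]
wrist_force: [-1.7, -4.7, 2.3]
gripper_width: 0.3
```

```bash
python3 look.py e
```

```text
6.85 [0.4691 0.0841 0.1223] [[-0.618, -0.786, -0.004], [-0.786, 0.618, -0.002], [0.004, 0.002, -1.0]] [-3.6 -2.9  3.7] 0.3023823129581775 [ 29.7  12.4 -26.2  -0.  -51.7  22.1]
```

View pics/e_scene.png

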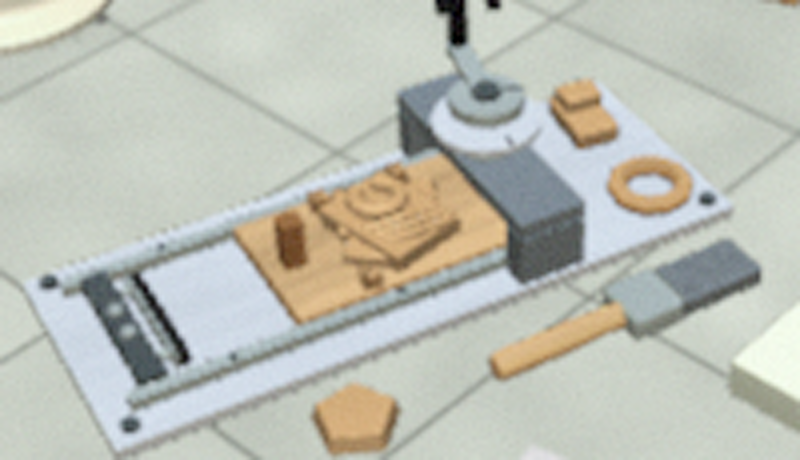

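View pics/e_top.png

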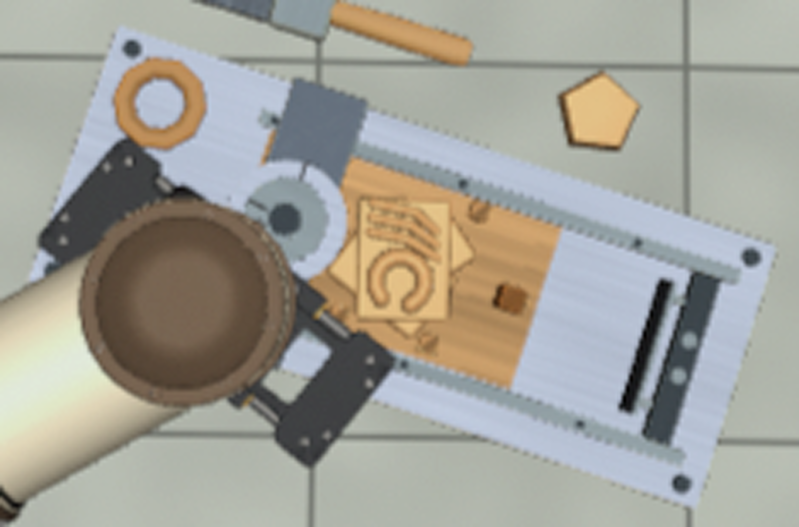

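Request:
{"name": "move_arm", "arguments": {
  "series": [
    [[-0.56,-0.02,-0.03,0,0,5.5,-0.4],[-0.56,-0.02,-0.03,0,0,5.5,-0.4],[-0.56,-0.02,-0.03,0,0,5.5,-0.4],[-0.56,-0.02,-0.03,0,0,5.5,-0.4],[-0.56,-0.02,-0.03,0,0,5.5,-0.4],[-0.56,-0.02,-0.03,0,0,5.5,-0.4],[-0.56,-0.02,-0.03,0,0,5.5,-0.4],[-0.56,-0.02,-0.03,0,0,5.5,-0.4],[-0.56,-0.02,-0.03,0,0,5.5,-0.4]]
  ]
}}

```text
time_s: 7.98
tcp_pos: [0.5117, 0.1083, 0.1248]
ee_rot: [[-0.999, -0.038, -0.005], [-0.038, 0.999, 0.001], [0.005, 0.001, -1.0]]
wrist_force: [-6.8, 3.0, 3.6]
gripper_width: 0.303
```

```bash
cat > hub.py <<'E'
import sys
from look import *
tag=sys.argv[1]
look(tag)
a=cv2.imread(f"pics/{tag}_top_full.png")[275:325,262:316]; b=cv2.imread(f"pics/{tag}_scene_full.png")[205:240,280:325]
f=lambda i,k:cv2.resize(cv2.convertScaleAbs(i,alpha=1.5),(400,370),interpolation=cv2.INTER_CUBIC)
cv2.imwrite(f"pics/{tag}_hub.png",np.hstack([f(a,8),f(b,8)]))
E
python3 hub.py f
```

```text
8.075 [0.5126 0.1086 0.1249] [[-0.999, -0.04, -0.003], [-0.04, 0.999, 0.001], [0.003, 0.001, -1.0]] [-4.8  2.4  2.7] 0.29775538265099094 [ 29.6  16.5 -19.8  -0.2 -53.8 -27.2]
```

View pics/f_hub.png

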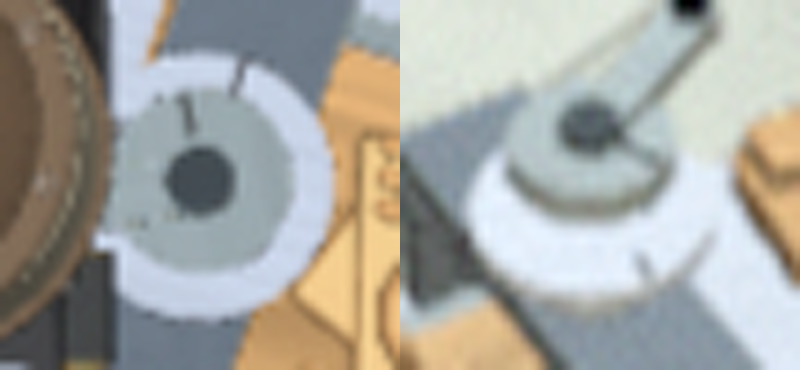

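View pics/f_top.png

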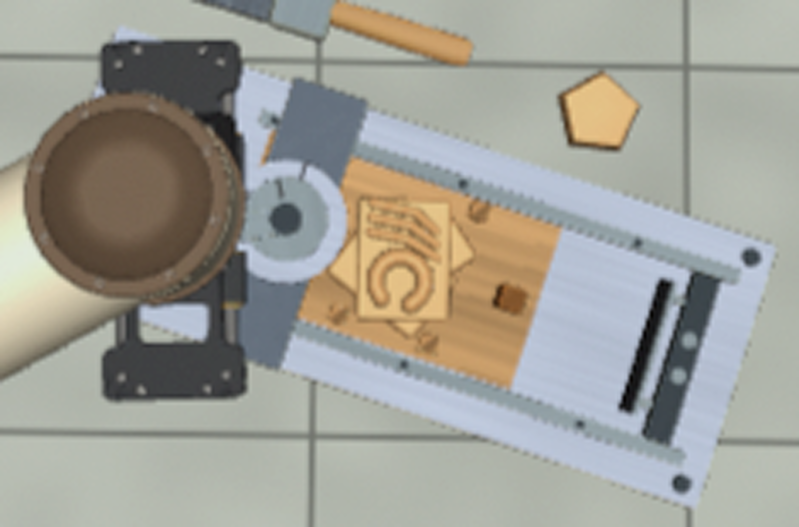

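Request:
{"name": "move_arm", "arguments": {
  "series": [
    [[-0.56,-0.02,-0.03,0,0,5.5,-0.4],[-0.56,-0.02,-0.03,0,0,5.5,-0.4],[-0.56,-0.02,-0.03,0,0,5.5,-0.4],[-0.2,-0.01,-0.01,0,0,2,-0.4],[-0.1,0,-0.01,0,0,1,-0.4]]
  ]
}}

```text
time_s: 8.7
tcp_pos: [0.5324, 0.1068, 0.126]
ee_rot: [[-0.955, 0.295, -0.002], [0.295, 0.955, 0.003], [0.003, 0.002, -1.0]]
wrist_force: [-4.3, 4.4, 2.6]
gripper_width: 0.301
```

```bash
python3 hub.py g
```

```text
8.8 [0.5324 0.1069 0.126 ] [[-0.956, 0.295, -0.002], [0.295, 0.956, 0.003], [0.003, 0.002, -1.0]] [-4.4  4.   2.1] 0.30171169516880253 [ 28.3  18.1 -17.2  -0.2 -54.7 -45.4]
```

View pics/g_hub.png

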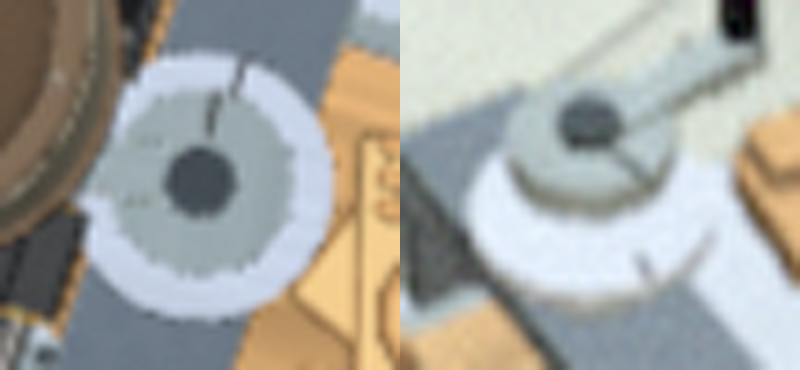

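Request:
{"name": "move_arm", "arguments": {
  "series": [
    [[-0.1,0,-0.01,0,0,1,-0.4],[-0.1,0,0,0,0,1,-0.4],[-0.1,0,-0.01,0,0,1,-0.4]]
  ]
}}

```text
time_s: 9.18
tcp_pos: [0.5352, 0.106, 0.1262]
ee_rot: [[-0.939, 0.345, -0.002], [0.345, 0.939, 0.003], [0.003, 0.002, -1.0]]
wrist_force: [-5.2, 5.0, 2.4]
gripper_width: 0.296
```

Request:
{"name": "move_arm", "arguments": {
  "series": [
    [[-0.06,0,0,0,0,0.6,-0.4]]
  ]
}}

```text
time_s: 9.3
tcp_pos: [0.5358, 0.1058, 0.1262]
ee_rot: [[-0.935, 0.354, -0.002], [0.354, 0.935, 0.003], [0.003, 0.002, -1.0]]
wrist_force: [-5.1, 3.9, 2.1]
gripper_width: 0.307
```

Request:
{"name": "move_arm", "arguments": {
  "series": [
    [[-0.06,0,0,0,0,0.6,-0.4]]
  ]
}}

```text
time_s: 9.43
tcp_pos: [0.5364, 0.1056, 0.1263]
ee_rot: [[-0.931, 0.364, -0.002], [0.364, 0.931, 0.003], [0.003, 0.002, -1.0]]
wrist_force: [-4.5, 4.0, 2.0]
gripper_width: 0.298
```

```bash
python3 hub.py h2
```

```text
9.525 [0.5365 0.1056 0.1262] [[-0.931, 0.364, -0.002], [0.364, 0.931, 0.003], [0.003, 0.002, -1.0]] [-4.9  3.9  3.8] 0.29938091115222865 [ 28.   18.4 -16.7  -0.2 -54.9 -49.2]
```

View pics/h2_hub.png

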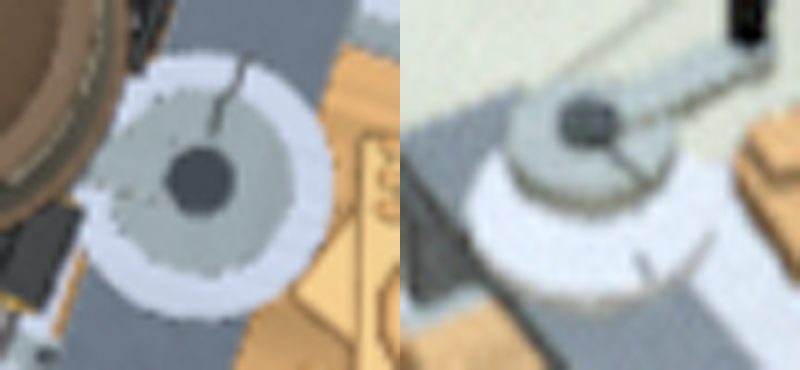

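Request:
{"name": "move_arm", "arguments": {
  "series": [
    [[-0.06,0,0,0,0,0.6,-0.4]]
  ]
}}

```text
time_s: 9.65
tcp_pos: [0.537, 0.1054, 0.1263]
ee_rot: [[-0.928, 0.374, -0.002], [0.374, 0.928, 0.003], [0.003, 0.002, -1.0]]
wrist_force: [-4.8, 4.5, 1.7]
gripper_width: 0.303
```

Request:
{"name": "move_arm", "arguments": {
  "series": [
    [[-0.06,0,0,0,0,0.6,-0.4]]
  ]
}}

```text
time_s: 9.78
tcp_pos: [0.5376, 0.1052, 0.1263]
ee_rot: [[-0.924, 0.384, -0.002], [0.384, 0.924, 0.003], [0.003, 0.002, -1.0]]
wrist_force: [-3.8, 4.7, 3.6]
gripper_width: 0.299
```

Request:
{"name": "move_arm", "arguments": {
  "series": [
    [[-0.06,0,0,0,0,0.6,-0.4]]
  ]
}}

```text
time_s: 9.9
tcp_pos: [0.5382, 0.105, 0.1263]
ee_rot: [[-0.919, 0.393, -0.001], [0.393, 0.919, 0.003], [0.002, 0.002, -1.0]]
wrist_force: [-5.1, 4.3, 3.2]
gripper_width: 0.297
```

```bash
python3 hub.py i
```

```text
10.0 [0.5383 0.105  0.1263] [[-0.92, 0.393, -0.001], [0.393, 0.92, 0.003], [0.002, 0.002, -1.0]] [-5.1  4.   2.5] 0.30109181893549036 [ 27.9  18.6 -16.5  -0.2 -54.9 -50.9]
```

View pics/i_hub.png

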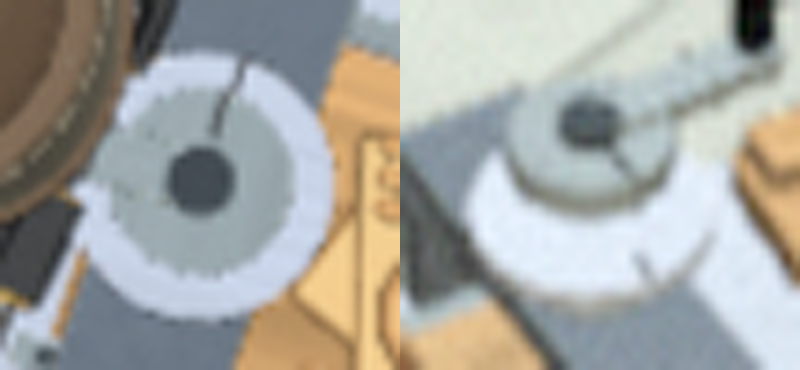

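Request:
{"name": "move_arm", "arguments": {
  "series": [
    [[-0.06,0,0,0,0,0.6,-0.4]]
  ]
}}

```text
time_s: 10.12
tcp_pos: [0.5388, 0.1048, 0.1263]
ee_rot: [[-0.915, 0.403, -0.001], [0.403, 0.915, 0.003], [0.002, 0.002, -1.0]]
wrist_force: [-4.4, 3.8, 2.6]
gripper_width: 0.305
```

Request:
{"name": "move_arm", "arguments": {
  "series": [
    [[-0.06,0,0,0,0,0.6,-0.4]]
  ]
}}

```text
time_s: 10.25
tcp_pos: [0.5394, 0.1045, 0.1264]
ee_rot: [[-0.911, 0.412, -0.001], [0.412, 0.911, 0.003], [0.002, 0.002, -1.0]]
wrist_force: [-4.8, 3.9, 2.4]
gripper_width: 0.306
```

Request:
{"name": "move_arm", "arguments": {
  "series": [
    [[-0.05,0,0,0,0,0.5,-0.4]]
  ]
}}

```text
time_s: 10.38
tcp_pos: [0.5399, 0.1044, 0.1264]
ee_rot: [[-0.907, 0.42, -0.001], [0.42, 0.907, 0.003], [0.002, 0.002, -1.0]]
wrist_force: [-4.3, 4.1, 2.9]
gripper_width: 0.3
```

```bash
python3 hub.py k
```

```text
10.475 [0.5399 0.1044 0.1264] [[-0.908, 0.42, -0.001], [0.42, 0.908, 0.003], [0.002, 0.002, -1.0]] [-4.1  4.1  1.9] 0.301344204699852 [ 27.7  18.7 -16.3  -0.2 -55.  -52.4]
```

View pics/k_hub.png

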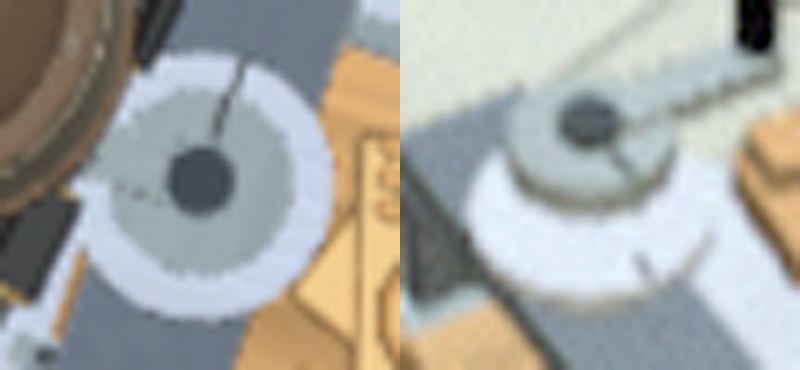

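Lines are nearly collinear at (235,85) in the enlarged top view. Continue in tiny steps until the stop is felt.

Request:
{"name": "move_arm", "arguments": {
  "series": [
    [[-0.05,0,0,0,0,0.5,-0.4]]
  ]
}}

```text
time_s: 10.6
tcp_pos: [0.5404, 0.1042, 0.1264]
ee_rot: [[-0.904, 0.428, -0.001], [0.428, 0.904, 0.003], [0.002, 0.002, -1.0]]
wrist_force: [-4.7, 3.8, 2.9]
gripper_width: 0.298
```

Request:
{"name": "move_arm", "arguments": {
  "series": [
    [[-0.05,0,0,0,0,0.5,-0.4]]
  ]
}}

```text
time_s: 10.72
tcp_pos: [0.5408, 0.104, 0.1264]
ee_rot: [[-0.9, 0.436, -0.001], [0.436, 0.9, 0.003], [0.002, 0.002, -1.0]]
wrist_force: [-3.8, 3.8, 3.4]
gripper_width: 0.299
```

Request:
{"name": "move_arm", "arguments": {
  "series": [
    [[-0.05,0,0,0,0,0.5,-0.4]]
  ]
}}

```text
time_s: 10.85
tcp_pos: [0.5413, 0.1038, 0.1265]
ee_rot: [[-0.896, 0.444, -0.001], [0.444, 0.896, 0.003], [0.002, 0.002, -1.0]]
wrist_force: [-4.7, 4.4, 3.2]
gripper_width: 0.3
```

```bash
python3 hub.py l
```

```text
10.95 [0.5413 0.1037 0.1265] [[-0.896, 0.444, -0.001], [0.444, 0.896, 0.003], [0.002, 0.002, -1.0]] [-5.2  4.7  3.3] 0.305278684679343 [ 27.6  18.8 -16.1  -0.2 -55.1 -53.8]
```

View pics/l_hub.png

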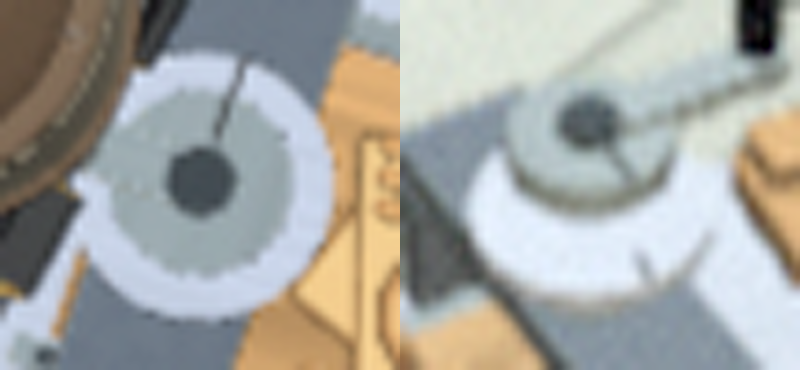

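Request:
{"name": "move_arm", "arguments": {
  "series": [
    [[-0.05,0,0,0,0,0.5,-0.4]]
  ]
}}

```text
time_s: 11.08
tcp_pos: [0.5415, 0.1035, 0.1265]
ee_rot: [[-0.892, 0.451, -0.001], [0.451, 0.892, 0.003], [0.003, 0.002, -1.0]]
wrist_force: [-5.6, 5.9, 3.7]
gripper_width: 0.302
```

Request:
{"name": "move_arm", "arguments": {
  "series": [
    [[-0.05,0,0,0,0,0.5,-0.4]]
  ]
}}

```text
time_s: 11.2
tcp_pos: [0.5416, 0.1034, 0.1264]
ee_rot: [[-0.888, 0.459, -0.002], [0.459, 0.888, 0.003], [0.003, 0.002, -1.0]]
wrist_force: [-7.3, 5.6, 4.2]
gripper_width: 0.299
```

Request:
{"name": "move_arm", "arguments": {
  "series": [
    [[-0.05,0,0,0,0,0.5,-0.4]]
  ]
}}

```text
time_s: 11.32
tcp_pos: [0.5416, 0.1032, 0.1264]
ee_rot: [[-0.884, 0.467, -0.003], [0.467, 0.884, 0.003], [0.004, 0.001, -1.0]]
wrist_force: [-7.8, 5.7, 4.4]
gripper_width: 0.302
```

Request:
{"name": "move_arm", "arguments": {
  "series": [
    [[0.1,0,0,0,0,0,-0.4],[0.2,0,0,0,0,0,-0.4],[0.3,0,0,0,0,0,-0.4],[0,0,0,0,0,0,-0.4]]
  ]
}}

```text
time_s: 11.82
tcp_pos: [0.5385, 0.1043, 0.1264]
ee_rot: [[-0.883, 0.469, 0.001], [0.469, 0.883, 0.0], [-0.001, 0.001, -1.0]]
wrist_force: [0.9, -0.1, -0.3]
gripper_width: 0.309
```

```bash
python3 hub.py m
```

```text
11.925 [0.5385 0.1042 0.1264] [[-0.883, 0.469, 0.0], [0.469, 0.883, 0.0], [-0.0, 0.0, -1.0]] [-0.4 -0.1 -0.2] 0.3015762024539818 [ 27.9  18.5 -16.6   0.  -54.8 -55.9]
```

View pics/m_hub.png

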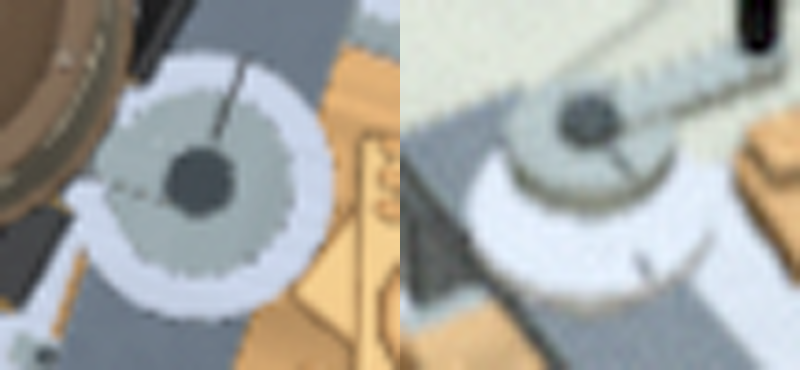

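Request:
{"name": "move_arm", "arguments": {
  "series": [
    [[0,0,-2,0,0,0,-0.4],[0,0,-3,0,0,0,-0.4],[0,0,-3,0,0,0,-0.4],[0.38,-4,0,0,0,-10.5,-0.2],[0,-4.2,0,0,0,0,-0.2],[0,-4.2,0,0,0,0,-0.2],[0,-4.2,0,0,0,0,-0.2],[0,-4.2,0,0,0,0,-0.2],[0,0,0,0,0,0,-0.2],[0,0,0,0,0,0,-0.2]]
  ]
}}

```text
time_s: 13.18
tcp_pos: [0.4659, -0.0896, 0.2064]
ee_rot: [[-0.954, 0.301, 0.001], [0.301, 0.954, 0.0], [-0.001, 0.0, -1.0]]
wrist_force: [0.8, -0.6, -0.7]
gripper_width: 0.4
```

```bash
python3 hub.py n; python3 - <<'E'
from look import *
look("n2",sb=(140,290,180,380))
s=r.sense();p=s["tcp_pos"];R=s["ee_rot"]
d=np.array([0.4724,-0.0932,.04])-p; print("tool delta cm",R.T@d*100, np.degrees(np.arctan2(R[1][0],R[0][0])))
E
```

```text
13.275 [ 0.466  -0.089   0.2063] [[-0.954, 0.3, 0.0], [0.3, 0.954, 0.0], [-0.0, 0.0, -1.0]] [0.1 0.6 1.3] 0.3973599998303915 [  8.9   7.  -19.4   0.  -63.5 -26.3]
13.375 [ 0.466  -0.0889  0.2063] [[-0.954, 0.299, -0.0], [0.299, 0.954, 0.0], [0.0, -0.0, -1.0]] [ 0.9  0.2 -0.1] 0.39898926926864203 [  8.9   7.  -19.4  -0.  -63.5 -26.3]
tool delta cm [-0.74170773 -0.21943066 16.62559612] 162.58306442775776
```

View pics/n_hub.png

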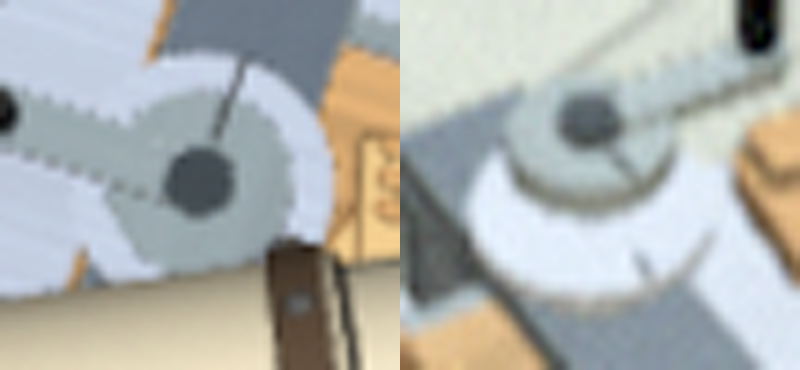

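View pics/n2_scene.png

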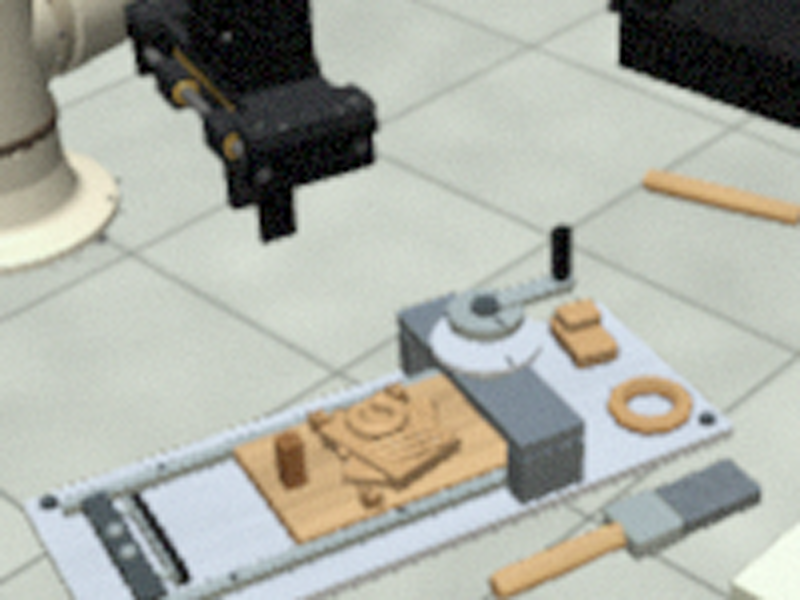

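View pics/n2_top.png

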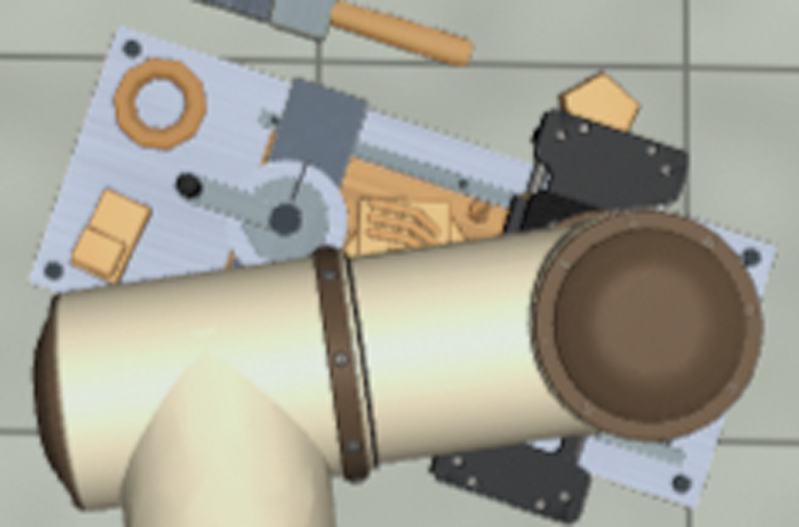

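Request:
{"name": "move_arm", "arguments": {
  "series": [
    [[-0.74,-0.22,3,0,0,0,-0.2],[0,0,3,0,0,0,-0.2],[0,0,3,0,0,0,-0.2],[0,0,3,0,0,0,-0.2],[0,0,0,0,0,0,-0.2]]
  ]
}}

```text
time_s: 14.0
tcp_pos: [0.4705, -0.0935, 0.0845]
ee_rot: [[-0.954, 0.3, -0.006], [0.3, 0.954, -0.001], [0.005, -0.002, -1.0]]
wrist_force: [-0.3, 0.3, -0.4]
gripper_width: 0.401
```

```bash
python3 look.py o
```

```text
14.1 [ 0.4729 -0.0935  0.087 ] [[-0.954, 0.299, 0.001], [0.299, 0.954, -0.0], [-0.001, -0.0, -1.0]] [0.2 0.1 0.7] 0.40247352311077156 [  8.2  15.3 -28.4   0.  -46.3 -25.6]
```

View pics/o_scene.png

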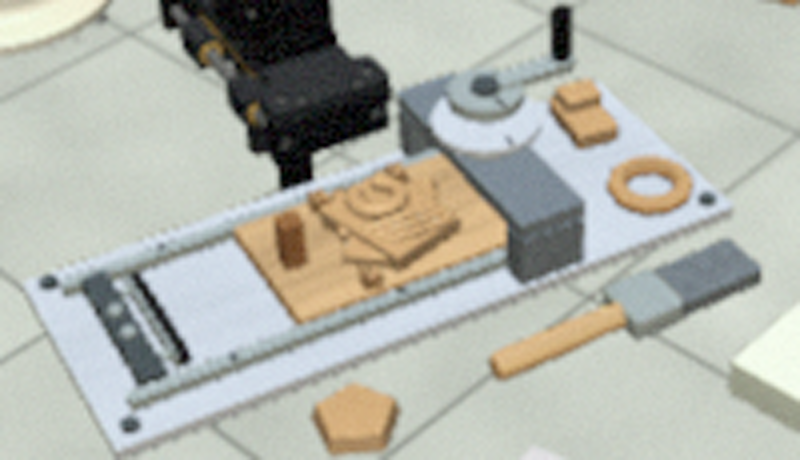

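Request:
{"name": "move_arm", "arguments": {
  "series": [
    [[0,0,1.5,0,0,0,-0.2],[0,0,1.5,0,0,0,-0.2],[0,0,1.2,0,0,0,-0.2],[0,0,0.8,0,0,0,-0.2],[0,0,0.5,0,0,0,-0.2],[0,0,0,0,0,0,-0.2]]
  ]
}}

```text
time_s: 14.85
tcp_pos: [0.472, -0.0939, 0.0313]
ee_rot: [[-0.954, 0.3, -0.0], [0.3, 0.954, -0.0], [0.0, -0.0, -1.0]]
wrist_force: [0.9, -0.6, 0.2]
gripper_width: 0.4
```

```bash
python3 look.py p
```

```text
14.95 [ 0.4723 -0.0939  0.0316] [[-0.954, 0.3, 0.001], [0.3, 0.954, -0.0], [-0.001, 0.0, -1.0]] [ 0.   0.8 -0.6] 0.39902384719805906 [  8.1  20.1 -31.9   0.  -38.  -25.6]
```

View pics/p_scene.png

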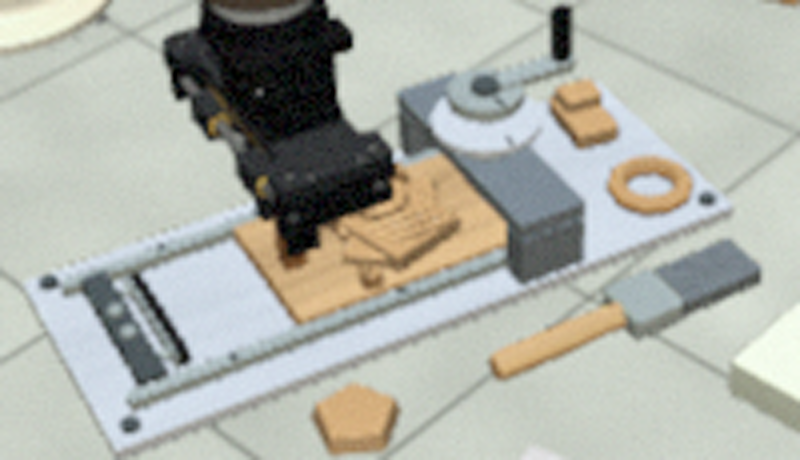

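Request:
{"name": "move_arm", "arguments": {
  "series": [
    [[0,0,0,0,0,0,-0.5],[0,0,0,0,0,0,-0.6],[0,0,0,0,0,0,-1],[0,0,0,0,0,0,-1],[0,0,0,0,0,0,-1]]
  ]
}}

```text
time_s: 15.58
tcp_pos: [0.4717, -0.0938, 0.0314]
ee_rot: [[-0.954, 0.301, -0.001], [0.301, 0.954, 0.0], [0.001, -0.0, -1.0]]
wrist_force: [-1.0, 0.9, 1.5]
gripper_width: 0.177
```

```bash
python3 look.py q
```

```text
15.675 [ 0.4717 -0.0939  0.0314] [[-0.954, 0.301, -0.001], [0.301, 0.954, -0.0], [0.001, -0.0, -1.0]] [-2.4  1.2  2.8] 0.17643371780788014 [  8.1  20.1 -31.9  -0.  -38.  -25.6]
```

View pics/q_scene.png

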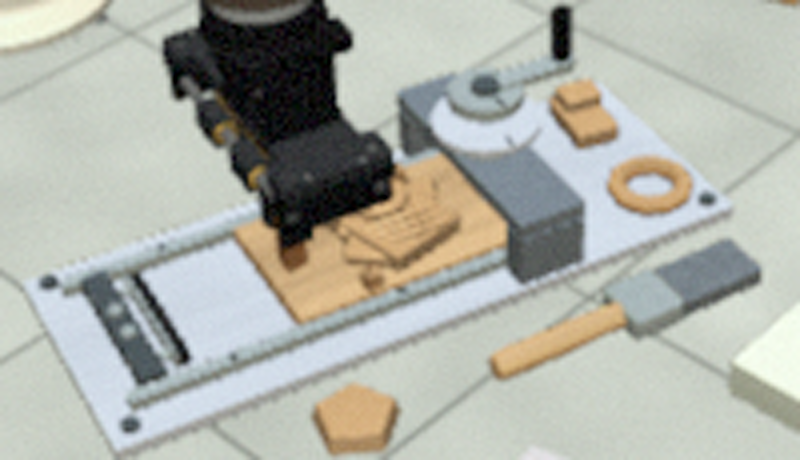

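```bash
python3 - <<'E'
from h import *
j=np.array([.5168,.0495,np.radians(-17.5)])
def w2j(p): c,s=np.cos(j[2]),np.sin(j[2]); d=p[:2]-j[:2]; return np.r_[c*d[0]+s*d[1],-s*d[0]+c*d[1]]
for n,p,z in [("bufA",T(658,280),.024),("bufB",T(619,411),.024),("frontA",T(561,228),.024),("frontB",T(511,388),.024),("barA",T(693,273),.026),("barB",T(644,437),.026)]:
    print(n,np.round(w2j(onz("top",p,z)),4))
t=cv2.imread("pics/top0.png")[295:375,370:430]
cv2.imwrite("pics/stop.png",cv2.resize(cv2.convertScaleAbs(t,alpha=2.5),None,fx=7,fy=7,interpolation=cv2.INTER_CUBIC))
E
```

```text
bufA [ 0.0407 -0.2405]
bufB [-0.0474 -0.2415]
frontA [ 0.0529 -0.1703]
frontB [-0.0554 -0.1708]
barA [ 0.0521 -0.2605]
barB [-0.0581 -0.2614]
```

View pics/stop.png

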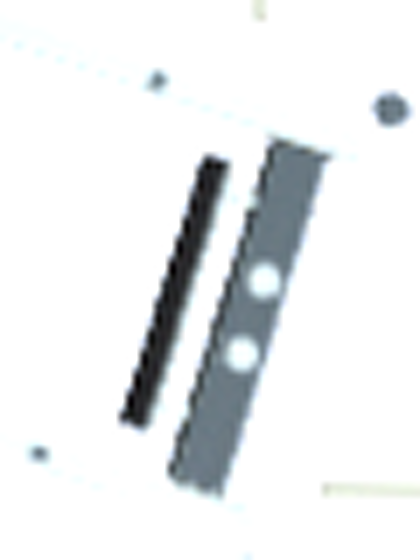

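Request:
{"name": "move_arm", "arguments": {
  "series": [
    [[0,-0.1,0,0,0,0,-1],[0,-0.2,0,0,0,0,-1],[0,-0.3,0,0,0,0,-1],[0,-0.4,0,0,0,0,-1]]
  ]
}}

```text
time_s: 16.18
tcp_pos: [0.4698, -0.1027, 0.0314]
ee_rot: [[-0.954, 0.3, 0.002], [0.3, 0.954, 0.001], [-0.001, 0.001, -1.0]]
wrist_force: [-1.6, 6.5, 2.5]
gripper_width: 0.178
```

```bash
python3 hub.py s
```

```text
16.275 [ 0.4696 -0.1032  0.0314] [[-0.954, 0.301, 0.001], [0.301, 0.954, 0.0], [-0.001, 0.001, -1.0]] [-1.1  3.9  1.7] 0.1798259988226286 [  7.   20.1 -32.   -0.  -37.9 -24.5]
```

View pics/s_scene.png

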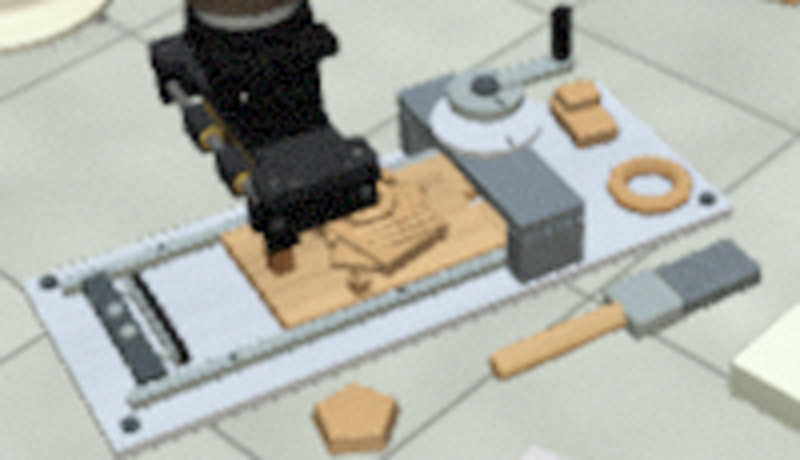

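Request:
{"name": "move_arm", "arguments": {
  "series": [
    [[0,-0.4,0,0,0,0,-1],[0,-0.5,0,0,0,0,-1],[0,-0.5,0,0,0,0,-1],[0,-0.5,0,0,0,0,-1],[0,-0.5,0,0,0,0,-1],[0,-0.5,0,0,0,0,-1],[0,-0.5,0,0,0,0,-1],[0,-0.5,0,0,0,0,-1],[0,-0.3,0,0,0,0,-1],[0,-0.2,0,0,0,0,-1],[0,-0.1,0,0,0,0,-1]]
  ]
}}

```text
time_s: 17.65
tcp_pos: [0.456, -0.1459, 0.0314]
ee_rot: [[-0.954, 0.301, 0.001], [0.301, 0.954, 0.001], [-0.001, 0.001, -1.0]]
wrist_force: [0.6, 6.2, 1.8]
gripper_width: 0.179
```

```bash
python3 hub.py t; python3 - <<'E'
import cv2
t=cv2.imread("pics/t_top_full.png")[285:385,350:430]
cv2.imwrite("pics/t_stop.png",cv2.resize(cv2.convertScaleAbs(t,alpha=2),None,fx=6,fy=6,interpolation=cv2.INTER_CUBIC))
E
```

```text
17.75 [ 0.4559 -0.146   0.0315] [[-0.954, 0.301, 0.001], [0.301, 0.954, 0.0], [-0.001, 0.001, -1.0]] [-0.2  5.1  2. ] 0.17941283665548013 [  1.7  19.9 -32.3  -0.  -37.8 -19.2]
```

View pics/t_scene.png

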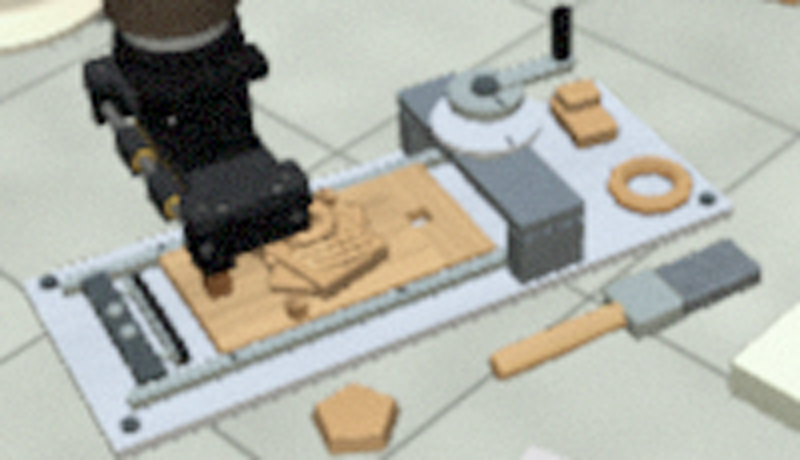

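Request:
{"name": "move_arm", "arguments": {
  "series": [
    [[0,-0.2,0,0,0,0,-1],[0,-0.2,0,0,0,0,-1],[0,-0.2,0,0,0,0,-1],[0,-0.1,0,0,0,0,-1],[0,-0.1,0,0,0,0,-1]]
  ]
}}

```text
time_s: 18.38
tcp_pos: [0.4535, -0.1535, 0.0314]
ee_rot: [[-0.954, 0.3, 0.001], [0.3, 0.954, 0.001], [-0.001, 0.001, -1.0]]
wrist_force: [0.6, 6.5, 3.1]
gripper_width: 0.174
```

Request:
{"name": "move_arm", "arguments": {
  "series": [
    [[0,-0.1,0,0,0,0,-1],[0,-0.1,0,0,0,0,-1]]
  ]
}}

```text
time_s: 18.62
tcp_pos: [0.4529, -0.1554, 0.0314]
ee_rot: [[-0.954, 0.3, 0.001], [0.3, 0.954, 0.001], [-0.001, 0.001, -1.0]]
wrist_force: [-1.2, 6.0, 3.4]
gripper_width: 0.181
```

Request:
{"name": "move_arm", "arguments": {
  "series": [
    [[0,-0.1,0,0,0,0,-1],[0,-0.1,0,0,0,0,-1]]
  ]
}}

```text
time_s: 18.88
tcp_pos: [0.4523, -0.1573, 0.0314]
ee_rot: [[-0.954, 0.3, 0.001], [0.3, 0.954, 0.001], [-0.001, 0.001, -1.0]]
wrist_force: [-0.6, 6.8, 2.4]
gripper_width: 0.178
```

Request:
{"name": "move_arm", "arguments": {
  "series": [
    [[0,-0.08,0,0,0,0,-1],[0,-0.08,0,0,0,0,-1]]
  ]
}}

```text
time_s: 19.12
tcp_pos: [0.4518, -0.1588, 0.0314]
ee_rot: [[-0.954, 0.3, 0.001], [0.3, 0.954, 0.001], [-0.001, 0.001, -1.0]]
wrist_force: [-1.2, 5.9, 2.6]
gripper_width: 0.179
```

Request:
{"name": "move_arm", "arguments": {
  "series": [
    [[0,-0.08,0,0,0,0,-1],[0,-0.08,0,0,0,0,-1]]
  ]
}}

```text
time_s: 19.38
tcp_pos: [0.4514, -0.1603, 0.0314]
ee_rot: [[-0.954, 0.3, 0.001], [0.3, 0.954, 0.001], [-0.001, 0.001, -1.0]]
wrist_force: [-0.3, 5.4, 3.1]
gripper_width: 0.18
```

Request:
{"name": "move_arm", "arguments": {
  "series": [
    [[0,-0.08,0,0,0,0,-1]]
  ]
}}

```text
time_s: 19.5
tcp_pos: [0.4511, -0.1611, 0.0314]
ee_rot: [[-0.954, 0.3, 0.001], [0.3, 0.954, 0.001], [-0.001, 0.001, -1.0]]
wrist_force: [-1.6, 6.0, 2.6]
gripper_width: 0.178
```

Request:
{"name": "move_arm", "arguments": {
  "series": [
    [[0,-0.08,0,0,0,0,-1]]
  ]
}}

```text
time_s: 19.62
tcp_pos: [0.4508, -0.1619, 0.0314]
ee_rot: [[-0.954, 0.3, 0.001], [0.3, 0.954, 0.001], [-0.001, 0.001, -1.0]]
wrist_force: [1.0, 6.2, 2.7]
gripper_width: 0.176
```

```bash
python3 hub.py u
```

```text
19.725 [ 0.4509 -0.1619  0.0315] [[-0.954, 0.3, 0.001], [0.3, 0.954, 0.0], [-0.001, 0.001, -1.0]] [-0.6  5.4  2.8] 0.178434602298413 [ -0.3  19.9 -32.2  -0.  -37.8 -17.2]
```

View pics/u_scene.png

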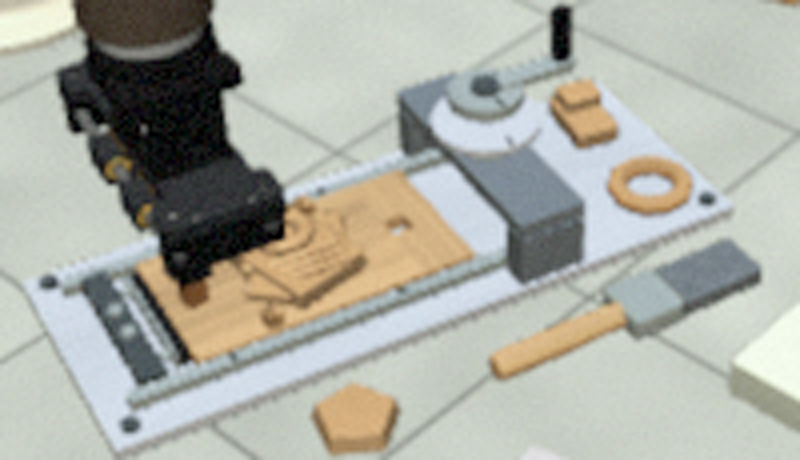

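Almost at the buffer (gap under ~2 px); continuing in 0.8 mm steps.

Request:
{"name": "move_arm", "arguments": {
  "series": [
    [[0,-0.08,0,0,0,0,-1]]
  ]
}}

```text
time_s: 19.85
tcp_pos: [0.4507, -0.1625, 0.0314]
ee_rot: [[-0.954, 0.301, 0.001], [0.301, 0.954, 0.001], [-0.001, 0.001, -1.0]]
wrist_force: [0.0, 8.0, 3.3]
gripper_width: 0.176
```

Request:
{"name": "move_arm", "arguments": {
  "series": [
    [[0,-0.08,0,0,0,0,-1]]
  ]
}}

```text
time_s: 19.98
tcp_pos: [0.4506, -0.1631, 0.0315]
ee_rot: [[-0.954, 0.301, 0.001], [0.301, 0.954, 0.001], [-0.001, 0.001, -1.0]]
wrist_force: [-0.1, 9.2, 2.2]
gripper_width: 0.18
```

Request:
{"name": "move_arm", "arguments": {
  "series": [
    [[0,-0.08,0,0,0,0,-1]]
  ]
}}

```text
time_s: 20.1
tcp_pos: [0.4504, -0.1634, 0.0314]
ee_rot: [[-0.954, 0.301, 0.002], [0.301, 0.954, 0.002], [-0.001, 0.002, -1.0]]
wrist_force: [-0.3, 13.4, 3.4]
gripper_width: 0.175
```

Request:
{"name": "move_arm", "arguments": {
  "series": [
    [[0,-0.05,0,0,0,0,-1],[0,0,0,0,0,0,-1],[0,0,0,0,0,0,-1]]
  ]
}}

```text
time_s: 20.48
tcp_pos: [0.4504, -0.1636, 0.0314]
ee_rot: [[-0.954, 0.301, 0.002], [0.301, 0.954, 0.002], [-0.001, 0.002, -1.0]]
wrist_force: [0.9, 12.0, 3.4]
gripper_width: 0.178
```

Request:
{"name": "move_arm", "arguments": {
  "series": [
    [[0,0,0,0,0,0,-0.55],[0,0,0,0,0,0,-0.45],[0,0,0,0,0,0,-0.3],[0,0,0,0,0,0,-0.3]]
  ]
}}

```text
time_s: 20.98
tcp_pos: [0.4494, -0.1654, 0.0313]
ee_rot: [[-0.954, 0.301, -0.0], [0.301, 0.954, -0.0], [0.0, -0.0, -1.0]]
wrist_force: [0.2, 0.0, -1.1]
gripper_width: 0.34
```

```bash
python3 hub.py v
```

```text
21.075 [ 0.4495 -0.1653  0.0313] [[-0.954, 0.301, -0.0], [0.301, 0.954, -0.0], [0.0, -0.0, -1.0]] [-0.6  1.   0.3] 0.34938156644394713 [ -0.7  20.  -32.2   0.  -37.8 -16.8]
```

View pics/v_scene.png

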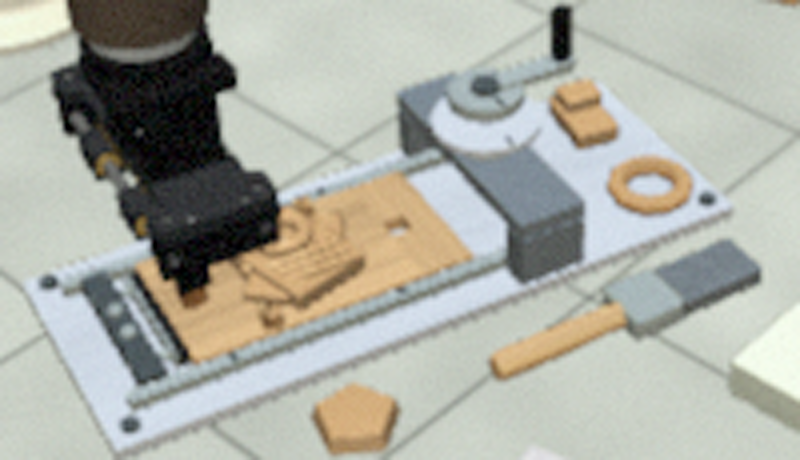

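Request:
{"name": "move_arm", "arguments": {
  "series": [
    [[0,0,-0.5,0,0,0,-0.3],[0,0,-1.5,0,0,0,-0.3],[0,0,-3,0,0,0,-0.3],[0,0,-4,0,0,0,-0.3],[0,0,-4,0,0,0,-0.3],[0,-4,-2,0,0,0,-0.3],[0,-5,0,0,0,0,-0.3],[0,-5,0,0,0,0,-0.3],[0,-5,0,0,0,0,-0.3],[0,0,0,0,0,0,-0.3]]
  ]
}}

```text
time_s: 22.32
tcp_pos: [0.3912, -0.3487, 0.1813]
ee_rot: [[-0.952, 0.305, -0.0], [0.305, 0.952, -0.0], [0.0, -0.0, -1.0]]
wrist_force: [0.1, 1.2, -0.5]
gripper_width: 0.35
```

```bash
python3 hub.py w; python3 - <<'E'
import cv2,numpy as np
t=cv2.imread("pics/w_top_full.png")[285:385,330:430]
s=cv2.imread("pics/w_scene_full.png")[250:310,190:260]
f=lambda i:cv2.resize(cv2.convertScaleAbs(i,alpha=2),(400,400),interpolation=cv2.INTER_CUBIC)
cv2.imwrite("pics/w_stop.png",np.hstack([f(t),f(s)]))
E
```

```text
22.425 [ 0.392  -0.3465  0.1813] [[-0.953, 0.302, -0.0], [0.302, 0.953, 0.0], [0.0, 0.0, -1.0]] [-0.3  0.4 -0.6] 0.3494624119508622 [-23.7  13.1 -15.5  -0.  -61.4   6.1]
```

View pics/w_stop.png

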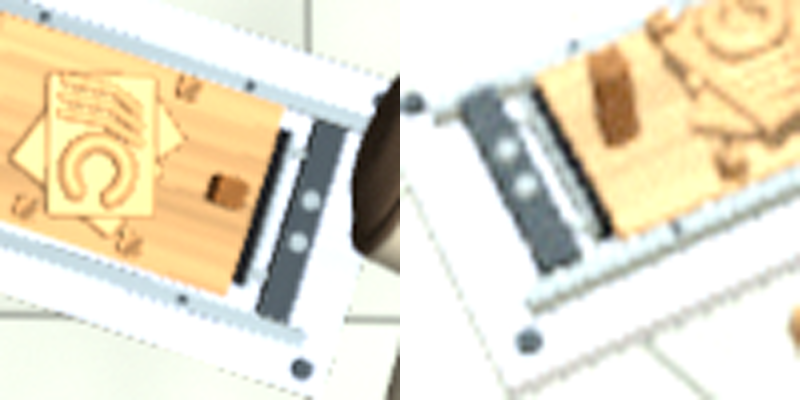

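View pics/w_top.png

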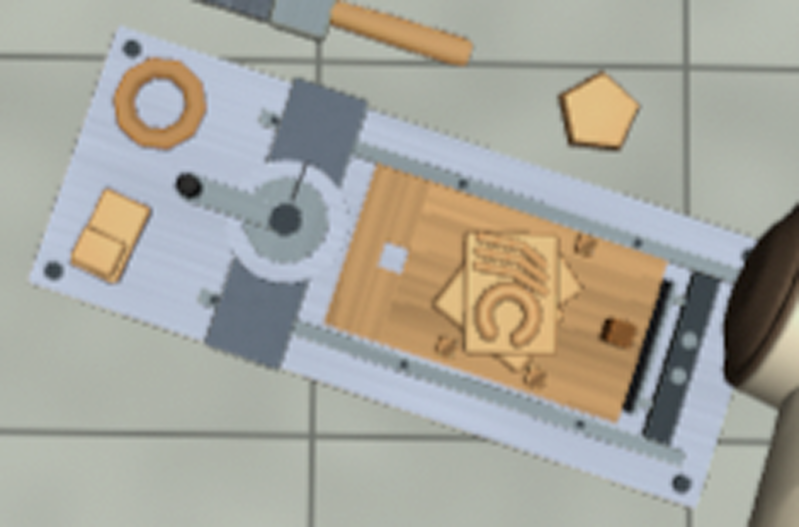

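View pics/w_hub.png

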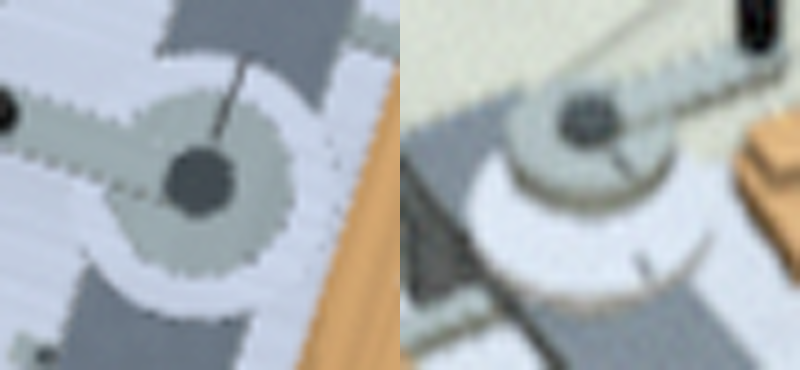

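```bash
python3 -c "
from station import r
print(r.finish_job())"
```

```text
the job is handed in; nothing more can be done
None
```

The job is handed in: the spindle is open at its end stop and the carrier has been left against the rubber buffer. The hand-in gave no verdict, so what follows rests on my own readings and pictures.

- **Spindle:** I turned the crank about 165° clockwise with the fingers loosely around the peg, at about 5–6 N. At the stop the push rose to about 10 N, well under 22 N, and I backed off. The last pictures show the two engraved lines in line.
- **Carrier:** I drew it about 73 mm by its post, with about 6 N of sliding friction. At the buffer the pull rose to 12–13 N, so roughly 6–7 N was on the buffer. I held it there, then opened the gripper and lifted straight up.
- **Last checks:** The pictures show the carrier flat on its bed with its front edge against the buffer. The contact force left after letting go could not be measured directly. The bystanders in view (cork ring, both sherds, brush) look unmoved; I did not zoom in on the jar, weight or spatula, but the arm never went near them. It took about 22 s of the 64 s.
- **Disagreements:** The two cameras differed by about 2 px on some bed corners and on the bar, which put the jig's position out by several mm between views. Averaging both views and going by feel at the crank and buffer covered this.

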